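Shut the gas stove's cartridge bay and lock the cartridge

TASK

Make the portable gas stove on the counter ready to light: the gas cartridge already lies in its bay, so push the bay's open cover over and down until it is fully shut, and then push the red lock lever on the stove's front down until it snaps over and stays down. Nothing is to be picked up: do not lift, tip or drag the stove, leave its ignition knob at off, and leave the other things on the counter where they stand.

Things in the scene. Friction and masses are not known exactly. Their poses are not given: they have to be found in the camera images.
- stove: Portable gas stove, loose on rubber feet, 2 kg or more, green shell 280 mm deep (x), 336 wide (y), 68 high; pan support to 95 mm, centred at y +50. Origin: centre of its underside. x points from the front panel (at x -142 mm, with lever and knob) to the back, +y is the burner side, z up. Cartridge bay on the -y side: x -95 to +125, y -162 to -72 mm.
- cover (a joint): Hinge of the bay's light green sheet-steel cover (212 mm long along the stove's x, reaches 100 mm from the hinge, a 19 mm high arch). 0: shut over the bay; grows as it opens up and outward to -y; 1.57: upright; at most 2.0. Starts between 1.3 and 1.95. Stiff (0.16 N m, about 2 N at the free edge): it stays where it is left and must be pushed all the way down.
- cover_hinge (a point): Middle of the cover's hinge line, which runs along the stove's x axis on the outer (-y) edge of the bay, 67 mm above the counter.
- cover_top (a point): Point on the cover's outer face (its top face when shut), halfway along, 75 mm from the hinge line, 19 mm outward from the plane through hinge line and free edge; 86 mm above the counter when shut. Pushing here shuts the cover.
- lock_lever (a joint): Cartridge lock lever in a vertical slot of the front panel, 45 mm to -y of the stove's middle. 0: up, unlocked (the start); grows as it goes down; 0.8: down, locked. An over-centre spring holds it at either end: about 10 N on the cap starts it, less is needed towards the middle at 0.4, beyond which it snaps to the other end. It pushes the cartridge 8 mm forward.
- lever_tip (a point): Centre of the upper face of the lever's red cap (20 mm along x, 26 wide, 9 thick). The pivot lies 22 mm behind the panel and 44 mm above the counter, the cap's centre 45 mm from it: this point is 16 to 20 mm in front of the panel, 66 mm above the counter when up, 31 mm when down. Push it straight down from above.
- knob (a joint): Black ignition knob on the front panel, 48 mm across, standing out 23 mm, centred 118 mm to the -y side of the stove's middle, 44 mm above the counter. 0 is off, grows to 1.6 when turned. Must stay off.
- spare_cartridge: Bystander: spare gas cartridge standing upright, white and blue with a red cap, 66 mm across, 198 mm high. Origin: centre of its underside.
- mug: Bystander: steel mug with sauce and a spoon in it, 94 mm across, 92 mm high, handle at its +y. Origin: centre of its underside.
- chili_jar: Bystander: jar of chili oil, dark red, steel lid, 84 mm across, 113 mm high. Origin: centre of its underside.
- vinegar: Bystander: amber bottle, 62 mm across, 210 mm high. Origin: centre of its underside.
- basket: Bystander: yellow perforated basket of wrapped chopsticks, 105 x 270 x 72 mm. Origin: centre of its underside.
- sauce_dish: Bystander: small blue dish, 92 mm across, 26 mm high. Origin: centre of its underside.

How it is judged:
By the outcome, as a careful person would: the job done as asked, in the order asked, and still so for the second after the job is handed in, with the robot touching nothing.
It also fails if it takes over 56 s, if anything falls off the work surface, if the arm or the gripper's body presses on something with over 40 N, if the wrist force passes 120 N, or if a joint passes its speed limit or range.

ROBOT

A 6-joint arm with a two-finger parallel gripper is mounted at the origin on the work surface. World frame = base frame: x ahead of the robot, y to its left, z up, the work surface at z = 0. Lengths are in mm, angles in rad, forces in N, time in s.
With the tool pointing down it reaches from about 300 to 825 mm from the base axis. Payload 5.4 kg.
Tool frame: the origin (TCP) lies between the finger pads; the fingertips stand 8 mm ahead of it and the grasp point (between the pads) lies 11 mm behind it; y points along the fingers, x is the direction in which the jaws open and shut, and the axes are right-handed (so a half turn about y gives the same grasp; the last joint's range is limited). The gripper opens to 92 mm and grips with 3 to 60 N. Pads are 20 mm wide; open, the fingers measure 128 mm over their backs; the gripper's body (75 mm by 189 mm) begins 69 mm behind the grasp point.
Start: joints at [1.134, 0.158, 1.597, -0, 1.386, -0.21], TCP at [129.306, 560.255, 222.601] pointing down, gripper open.
Joint ranges: [-2.91, 2.91], [-0.94, 2.29], [0.18, 2.7], [-1.29, 4.43], [0.17, 2.64], [-3, 3]. Speed limits (rad/s): [2.57, 2.57, 3.14, 3.14, 3.14, 3.14].

INTERFACE

Orientations are given as [roll, pitch, yaw] about the fixed x, y, z axes, in that order (R = Rz(yaw) Ry(pitch) Rx(roll)).
In Python, from bench import env gives the robot as it stands.
- The arm moves only by the tool send_rows, never from a script. Its argument "moves" is a list of rows, each an object of numbers: "dx", "dy", "dz": the shift along the world's x, y, z in cm; "rx", "ry", "rz": the turn, a rotation vector about the world's x, y, z in rad. A call has 1 to 12 rows; each row is the pose to reach, as a shift and turn from the pose commanded when the call began; what a row does not reach only later rows make up. A row lasts 1/12 s, in which the tool goes at most 41.7 mm and 7.16 degrees, less where a joint would pass 70% of its speed; a pose out of reach is approached as far as the arm can. A call with a gripper value outside its range is refused whole. "hand" is the opening in per cent of the stroke, from 0 (shut) to 100 (fully open), set as the call begins (left out, the last holds). The fingers move at their own pace and stop on an object; "force" is the grip in N (left out, the last holds). Time passes only in rows, so rows that repeat a pose let the fingers close. It gives the time, the measured TCP pose, the force and the opening at its end, in the units of the state.
- env.state(): the state, without advancing time (a new reading comes with each control period).
- env.get_image(name): name is "side" or "top"; returns a dict with "color" (420x560x3 uint8, red, green, blue), "z_map" (420x560 float32, mm along the optical axis (not along the pixel's ray), 0 where there is no reading), "fx", "fy", "cx", "cy" (pixels), "pose" (4x4, takes a point from camera to world coordinates). Camera axes: x right, y down, z forward; pixel columns grow to the right and rows downward; lengths in mm; the calibration is good to about 2 mm. A picture is of the moment at which its call begins.
- env.finish_job(): hands the job in, once; it reports no verdict.
The state is a dict: "t": time; "joint_pos": joint angles; "qvel": joint speeds; "joint_efforts": joint torques, N m; "tcp_pos": TCP position; "tcp_rot": TCP orientation; "force": force on the tool from outside, world axes, zero at the start; "moment": the same for the moment, N m; "grip_width": finger opening in mm.
Only numpy, scipy, OpenCV 4.12 (cv2) and the standard library are available. Lean on these libraries where they do the work, as an engineer would, in place of code of your own. Each camera call takes 0.05 s, during which the arm holds its last target.

## Working session

There is one attempt and no reset: what is moved stays moved. The work goes in short steps, Python scripts to look and compute and a tool call to move; the robot and the scene stay as the last step left them, time stands still between calls to the robot, and variables do not carry over. Pictures are saved under pics/ and viewed, and the job is handed in when it is done.

Besides the shell and the picture viewer there is one more tool, called as name(argument=value, ...) on one line, values as JSON. send_rows: Moves the arm, as the interface text tells. Its arguments: {"type":"object","properties":{"moves":{"type":"array","items":{"type":"object","properties":{"dx":{"type":"number"},"dy":{"type":"number"},"dz":{"type":"number"},"rx":{"type":"number"},"ry":{"type":"number"},"rz":{"type":"number"}}}},"hand":{"type":"number"},"force":{"type":"number"}},"required":["moves"]}

```bash
mkdir -p pics; ls
cat > h.py <<'E'
from bench import env
import numpy as np, cv2
def grab(n,tag):
    d=env.get_image(n); cv2.imwrite(f'pics/{tag}.png',d['color'][:,:,::-1]); np.savez(f'{tag}.npz',**d); return d
def pts(d):
    z=d['z_map']; v,u=np.mgrid[:z.shape[0],:z.shape[1]]
    P=np.stack([(u-d['cx'])/d['fx']*z,(v-d['cy'])/d['fy']*z,z],-1)
    T=np.array(d['pose']); W=P@T[:3,:3].T+T[:3,3]; W[z==0]=np.nan; return W
E
python3 - <<'E'
from h import *
print(env.state())
for n in('side','top'):
    d=grab(n,n+'0'); print(n,d['fx'],d['cx'],d['cy'],np.round(d['pose'],3).tolist(),(d['z_map']==0).mean())
E
```

```text
pics
{'t': 0.0, 'joint_pos': array([ 1.13391047e+00,  1.59022442e-01,  1.59820530e+00,  1.77879672e-08,
        1.38619146e+00, -2.10108184e-01]), 'qvel': array([-1.47952452e-03,  6.99633230e-04,  1.56933227e-03,  3.60066899e-05,
        3.54441595e-04, -4.87026292e-04]), 'joint_efforts': array([-1.39078660e-03, -3.85567617e+01, -3.22109377e+01,  7.00149173e-02,
        3.78228282e-02, -1.15763087e-04]), 'tcp_pos': array([129.04857485, 559.71733145, 221.64734191]), 'tcp_rot': array([-1.57041536,  0.00178637,  1.344019  ]), 'force': array([ 0.64686626, -0.60239972, -0.84627843]), 'moment': array([-0.00710381, -0.03119248,  0.00560806]), 'grip_width': 92.09570712053407}
side 535.6539195861718 284.8675542558283 207.28733459697523 [[-0.833, -0.397, 0.384, -254.5], [-0.553, 0.611, -0.567, 1071.071], [-0.01, -0.684, -0.729, 1494.161], [0.0, 0.0, 0.0, 1.0]] 0.03825680272108844
top 379.9338153387265 281.247434536107 212.9969725836086 [[-0.02, -0.992, 0.122, 310.797], [-1.0, 0.021, 0.006, 2.217], [-0.008, -0.122, -0.993, 1462.723], [0.0, 0.0, 0.0, 1.0]] 0.003864795918367347
```

```bash
ls -la pics
```

```text
total 740
drwxr-xr-x 2 agent agent   4096 Dec  7 09:28 .
drwxr-xr-x 3 agent agent   4096 Dec  7 09:28 ..
-rw-r--r-- 1 agent agent 413362 Dec  7 09:28 side0.png
-rw-r--r-- 1 agent agent 333131 Dec  7 09:28 top0.png
```

View pics/side0.png

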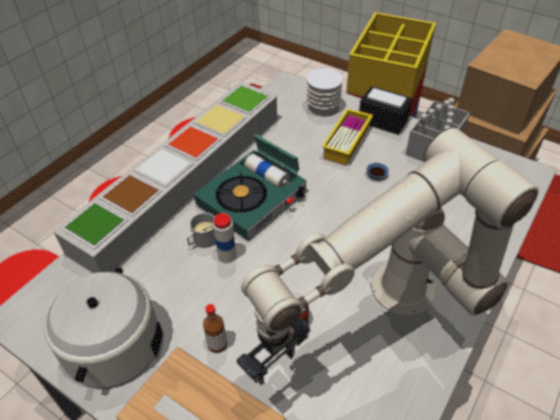

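View pics/top0.png

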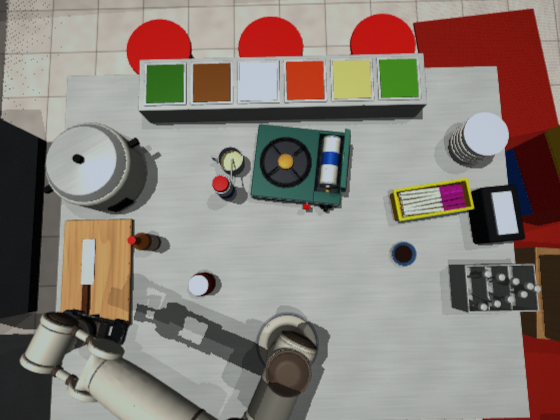

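The side view shows the stove at about (250,190) with its cover open at (278,150). The top view shows the stove at about (300,165), the open cover at (347,160), and the red lever at (306,207) facing the robot.

Run:
```python
from h import *
for n in('side','top'):
    d=dict(np.load(n+'0.npz')); c=d['color']; 
    hsv=cv2.cvtColor(c,cv2.COLOR_RGB2HSV)
    W=pts(d)
    if n=='top': x0,x1,y0,y1=235,365,110,225
    else: x0,x1,y0,y1=180,320,120,245
    cv2.imwrite(f'pics/{n}_z.png',cv2.resize(c[y0:y1,x0:x1,::-1],None,fx=5,fy=5,interpolation=cv2.INTER_CUBIC))
    m=np.zeros(c.shape[:2],bool); m[y0:y1,x0:x1]=1
    g=m&(hsv[...,0]>70)&(hsv[...,0]<98)&(hsv[...,1]>90)
    top=g&(abs(W[...,2]-68)<6)
    P=W[top]; print(n,'top pts',len(P),np.median(P[:,2]))
    r=cv2.minAreaRect(P[:,:2].astype(np.float32)); print('rect',r)
    hi=g&(W[...,2]>76)
    Q=W[hi]; print('cover',len(Q),Q.min(0),Q.max(0),Q.mean(0))
    red=m&((hsv[...,0]<8)|(hsv[...,0]>172))&(hsv[...,1]>150)&(hsv[...,2]>80)
    v,u=np.nonzero(red); print('red px',len(u), [(a,b,*np.round(W[b,a])) for a,b in zip(u,v)][:40])
    fl=m&(abs(W[...,2])<6); print('floor z',np.median(W[fl][:,2]))
```

```text
side top pts 1647 67.59498223554237
rect ((663.972412109375, -56.952239990234375), (355.7129821777344, 279.0159606933594), 80.46045684814453)
cover 227 [ 522.9197571  -250.37667265   76.08703933] [809.60384465 102.85041879 166.96985579] [ 666.30251776 -182.67870633  104.75746551]
red px 917 [(np.int64(186), np.int64(120), np.float64(1483.0), np.float64(-556.0), np.float64(-281.0)), (np.int64(187), np.int64(120), np.float64(1480.0), np.float64(-560.0), np.float64(-283.0)), (np.int64(188), np.int64(120), np.float64(1469.0), np.float64(-557.0), np.float64(-276.0)), (np.int64(189), np.int64(120), np.float64(1462.0), np.float64(-558.0), np.float64(-273.0)), (np.int64(190), np.int64(120), np.float64(1472.0), np.float64(-574.0), np.float64(-288.0)), (np.int64(183), np.int64(121), np.float64(1487.0), np.float64(-537.0), np.float64(-277.0)), (np.int64(184), np.int64(121), np.float64(1488.0), np.float64(-545.0), np.float64(-283.0)), (np.int64(185), np.int64(121), np.float64(1477.0), np.float64(-542.0), np.float64(-276.0)), (np.int64(186), np.int64(121), np.float64(1493.0), np.float64(-564.0), 
[... 5776 characters left out ...]
, np.float64(498.0), np.float64(-82.0), np.float64(71.0)), (np.int64(307), np.int64(208), np.float64(499.0), np.float64(-86.0), np.float64(63.0)), (np.int64(308), np.int64(208), np.float64(499.0), np.float64(-89.0), np.float64(68.0)), (np.int64(309), np.int64(208), np.float64(498.0), np.float64(-93.0), np.float64(72.0)), (np.int64(306), np.int64(209), np.float64(504.0), np.float64(-86.0), np.float64(-4.0)), (np.int64(307), np.int64(209), np.float64(504.0), np.float64(-90.0), np.float64(1.0)), (np.int64(308), np.int64(209), np.float64(503.0), np.float64(-93.0), np.float64(6.0)), (np.int64(309), np.int64(209), np.float64(495.0), np.float64(-93.0), np.float64(66.0))]
floor z 0.34827210941398334
```

View pics/top_z.png

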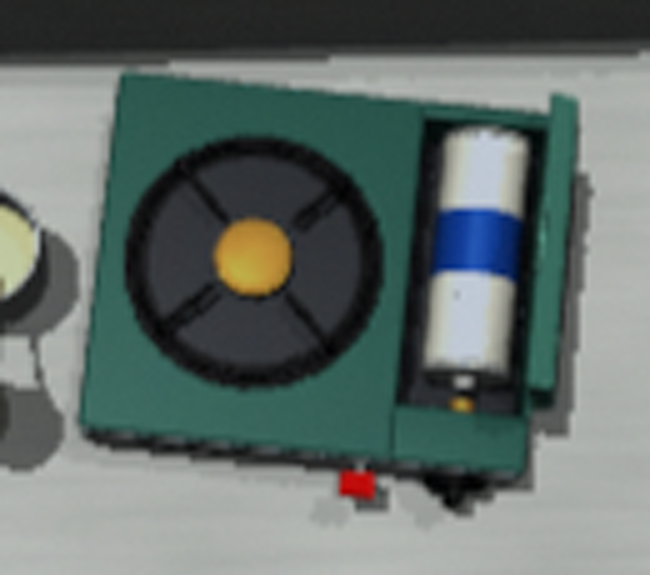

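View pics/side_z.png

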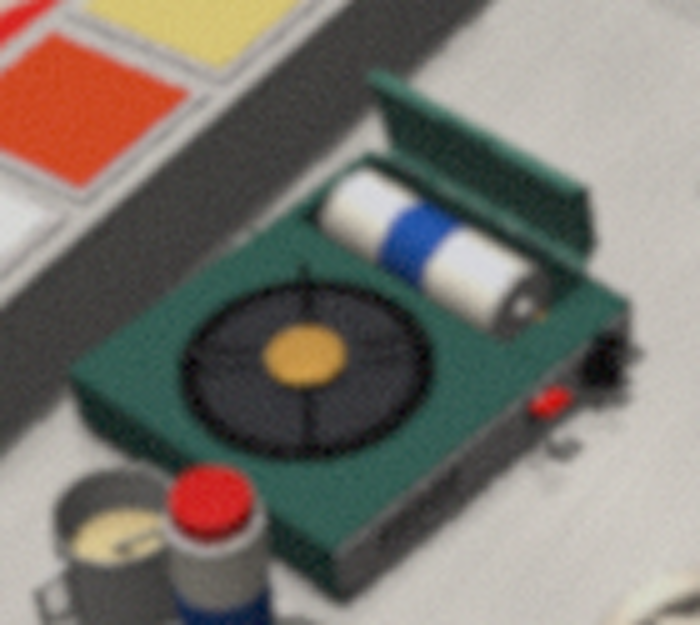

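Run:
```python
from h import *
d=dict(np.load('top0.npz')); c=d['color']; hsv=cv2.cvtColor(c,cv2.COLOR_RGB2HSV); W=pts(d)
T=d['pose']
def ray(u,v,z):
    r=T[:3,:3]@np.array([(u-d['cx'])/d['fx'],(v-d['cy'])/d['fy'],1.]); return T[:3,3]+r*(z-T[2,3])/r[2]
o=lambda x,y:(235+(x+.5)/5-.5,110+(y+.5)/5-.5)
# top-face edges from crop
for nm,p in dict(BL=(122,74),FL=(82,425),FR=(525,470),BR=(548,112)).items():
    print(nm,np.round(ray(*o(*p),68),1))
m=np.zeros(c.shape[:2],bool); m[110:225,235:365]=1
g=m&(hsv[...,0]>70)&(hsv[...,0]<98)&(hsv[...,1]>90)
P=W[g&(abs(W[...,2]-68)<8)]
# yaw from back edge & left edge extremes
ang=np.deg2rad(-7.2); 
for a in(-8,-7,-6.5,-6,-5.5,-5):
    t=np.deg2rad(a); R=np.array([[np.cos(t),-np.sin(t)],[np.sin(t),np.cos(t)]])
    L=P[:,:2]@R; print(a,np.round(np.percentile(L[:,0],[.5,99.5]),1),np.round(np.percentile(L[:,1],[.5,99.5]),1))
# left edge line / front edge line fit
from collections import defaultdict
v,u=np.nonzero(g&(abs(W[...,2]-68)<8))
lm=[ray(u[v==k].min()-.5,k,68)[:2] for k in range(v.min()+4,v.max()-10)]
bm=[ray(k,v[u==k].min()-.5,68)[:2] for k in range(u.min()+12,u.min()+60)]
for nm,e in(('left',lm),('back',bm)):
    l=cv2.fitLine(np.float32(e),cv2.DIST_HUBER,0,.01,.01).ravel(); print(nm,l,np.rad2deg(np.arctan2(l[1],l[0])))
Q=W[g&(W[...,2]>140)&(W[...,1]<-150)]
l=cv2.fitLine(np.float32(Q[:,:2]),cv2.DIST_HUBER,0,.01,.01).ravel(); print('cov',l,np.rad2deg(np.arctan2(l[1],l[0])),len(Q))
t=np.deg2rad(-6.5);R=np.array([[np.cos(t),-np.sin(t)],[np.sin(t),np.cos(t)]])
for n in('top','side'):
    d2=dict(np.load(n+'0.npz'));c=d2['color'];h=cv2.cvtColor(c,cv2.COLOR_RGB2HSV);W2=pts(d2)
    g2=(h[...,0]>70)&(h[...,0]<98)&(h[...,1]>70)&(W2[...,2]>72)&(W2[...,1]<-150)&(W2[...,1]>-300)&(W2[...,0]<850)&(W2[...,0]>500)
    q=W2[g2]; L=(q[:,:2]-[667,-57])@R
    for z0 in range(75,176,10):
        k=abs(q[:,2]-z0)<5
        if k.sum()>3: print(n,z0,k.sum(),'y loc',np.round(np.percentile(L[k,1],[5,50,95]),1),'x',np.round([L[k,0].min(),L[k,0].max()]))
```

```text
BL [823.7  88.2  68. ]
FL [553.4 121.5  68. ]
FR [ 512.5 -206.6   68. ]
BR [ 786.4 -234.6   68. ]
-8 [532.5 806.3] [-128.5  201.2]
-7 [533.4 806.6] [-138.6  189.4]
-6.5 [533.  807.2] [-144.1  183.9]
-6 [532.4 808.2] [-149.4  178.4]
-5.5 [531.5 809.3] [-154.5  173.1]
-5 [530.4 810.2] [-160.2  167.9]
left [ 9.9179548e-01 -1.2783454e-01  6.8050610e+02  1.0801051e+02] -7.344476
back [ 1.2917380e-01  9.9162197e-01  8.1146411e+02 -1.6272882e+01] 82.57814
cov [ 9.9190623e-01 -1.2697248e-01  6.5945929e+02 -2.1809270e+02] -7.294678 317
top 75 27 y loc [-165.4 -130.6  -86.1] x [-132.  134.]
top 135 4 y loc [-172.1 -167.5 -161.4] x [-90. -88.]
top 145 14 y loc [-173.1 -171.  -162.5] x [-90. 109.]
top 155 220 y loc [-170.3 -163.4 -152.6] x [-90. 118.]
top 165 94 y loc [-160.5 -154.7 -151. ] x [-86. 116.]
side 75 100 y loc [-181.6 -169.6 -125.3] x [-136.  126.]
side 85 94 y loc [-181.7 -175.  -163. ] x [-91. 113.]
side 95 57 y loc [-181.  -177.3 -171.2] x [-89. 114.]
side 105 38 y loc [-180.2 -175.3 -171. ] x [-88. 119.]
side 115 43 y loc [-178.5 -172.1 -168.1] x [-93. 117.]
side 125 51 y loc [-176.4 -171.  -158.6] x [-95. 115.]
side 135 32 y loc [-171.7 -168.1 -157.9] x [-92. 116.]
side 145 6 y loc [-165.2 -158.7 -152. ] x [-91. 119.]
side 155 53 y loc [-165.2 -157.3 -150.6] x [-90. 115.]
side 165 39 y loc [-154.9 -149.1 -141.5] x [-87. 111.]
```

```bash
cat >> h.py <<'E'
t=np.deg2rad(-7.35);RS=np.array([[np.cos(t),-np.sin(t)],[np.sin(t),np.cos(t)]]);CS=np.array([668.,-57.5])
def w(x,y): return CS+RS@[x,y]
def loc(p): return RS.T@(np.asarray(p)[:2]-CS)
E
python3 - <<'E'
from h import *
print('pre',w(15,-225),'lever',w(-160,-45))
b=np.array([*w(15,-225)])
for th in(1.5,1.3,1.1,.9,.7,.5,.35,.2,.1,0):
    c=np.array([-164,67])+75*np.array([np.cos(th),np.sin(th)])+19*np.array([-np.sin(th),np.cos(th)])
    y=c[0]-10*min(1,th/.5)
    print(th,np.round(c,1),'tcp',np.round(w(15,y),1),round(c[1]+8,1),'rel pre cm',np.round((w(15,y)-b)/10,2))
E
```

```text
pre [ 654.09246366 -282.5701678 ] lever [503.55783437 -81.6614189 ]
1.5 [-177.6  143.2] tcp [ 658.9 -245.5] 151.2 rel pre cm [0.48 3.7 ]
1.3 [-162.2  144.3] tcp [ 660.8 -230.2] 152.3 rel pre cm [0.67 5.23]
1.1 [-146.9  142.5] tcp [ 662.8 -215. ] 150.5 rel pre cm [0.87 6.75]
0.9 [-132.3  137.6] tcp [ 664.7 -200.5] 145.6 rel pre cm [1.06 8.21]
0.7 [-118.9  129.8] tcp [ 666.4 -187.2] 137.8 rel pre cm [1.23 9.53]
0.5 [-107.3  119.6] tcp [ 667.9 -175.7] 127.6 rel pre cm [ 1.38 10.68]
0.35 [-100.1  110.6] tcp [ 669.2 -165.6] 118.6 rel pre cm [ 1.51 11.7 ]
0.2 [-94.3 100.5] tcp [ 670.3 -156.9] 108.5 rel pre cm [ 1.62 12.57]
0.1 [-91.3  93.4] tcp [ 670.9 -151.9] 101.4 rel pre cm [ 1.69 13.06]
0 [-89.  86.] tcp [ 671.5 -147.7] 94.0 rel pre cm [ 1.74 13.49]
```

send_rows(hand=0, force=20, moves=[{"dz":3.5},{"dz":7},{"dx":2,"dy":-3.3,"dz":7,"rz":-0.12},{"dx":4,"dy":-6.6,"dz":7,"rz":-0.24},{"dx":6,"dy":-9.9,"dz":7,"rz":-0.36},{"dx":8,"dy":-13.2,"dz":7,"rz":-0.48},{"dx":10,"dy":-16.5,"dz":7,"rz":-0.6},{"dx":12,"dy":-19.8,"dz":7,"rz":-0.72},{"dx":14,"dy":-23,"dz":7,"rz":-0.84},{"dx":16,"dy":-26.5,"dz":7,"rz":-0.96},{"dx":18,"dy":-30,"dz":7,"rz":-1.08},{"dx":20,"dy":-33.3,"dz":7,"rz":-1.2}])

```text
invalid input at $.moves[0]: expected keys dx, dy, dz, rx, ry, rz
```

send_rows(hand=0, force=20, moves=[{"dx":0,"dy":0,"dz":3.5,"rx":0,"ry":0,"rz":0},{"dx":0,"dy":0,"dz":7,"rx":0,"ry":0,"rz":0},{"dx":2,"dy":-3.3,"dz":7,"rx":0,"ry":0,"rz":-0.12},{"dx":4,"dy":-6.6,"dz":7,"rx":0,"ry":0,"rz":-0.24},{"dx":6,"dy":-9.9,"dz":7,"rx":0,"ry":0,"rz":-0.36},{"dx":8,"dy":-13.2,"dz":7,"rx":0,"ry":0,"rz":-0.48},{"dx":10,"dy":-16.5,"dz":7,"rx":0,"ry":0,"rz":-0.6},{"dx":12,"dy":-19.8,"dz":7,"rx":0,"ry":0,"rz":-0.72},{"dx":14,"dy":-23,"dz":7,"rx":0,"ry":0,"rz":-0.84},{"dx":16,"dy":-26.5,"dz":7,"rx":0,"ry":0,"rz":-0.96},{"dx":18,"dy":-30,"dz":7,"rx":0,"ry":0,"rz":-1.08},{"dx":20,"dy":-33.3,"dz":7,"rx":0,"ry":0,"rz":-1.2}])

```text
t: 1.1
tcp_pos: [329.6, 225.4, 292.4]
tcp_rot: [-1.571, -0.0, 0.138]
force: [0.2, 0.5, 0.3]
grip_width: 14.0
```

send_rows(moves=[{"dx":2,"dy":-3.2,"dz":0,"rx":0,"ry":0,"rz":-0.05},{"dx":4,"dy":-6.4,"dz":0,"rx":0,"ry":0,"rz":-0.1},{"dx":6,"dy":-9.6,"dz":0,"rx":0,"ry":0,"rz":-0.15},{"dx":8,"dy":-13,"dz":0,"rx":0,"ry":0,"rz":-0.2},{"dx":10,"dy":-16.4,"dz":0,"rx":0,"ry":0,"rz":-0.25},{"dx":12,"dy":-19.8,"dz":0,"rx":0,"ry":0,"rz":-0.272},{"dx":14,"dy":-23,"dz":0,"rx":0,"ry":0,"rz":-0.272},{"dx":16,"dy":-26.2,"dz":0,"rx":0,"ry":0,"rz":-0.272},{"dx":18,"dy":-29.5,"dz":0,"rx":0,"ry":0,"rz":-0.272},{"dx":20,"dy":-32.8,"dz":0,"rx":0,"ry":0,"rz":-0.272},{"dx":22,"dy":-36,"dz":0,"rx":0,"ry":0,"rz":-0.272},{"dx":24,"dy":-39.3,"dz":0,"rx":0,"ry":0,"rz":-0.272}])

```text
t: 2.1
tcp_pos: [569.7, -167.4, 291.9]
tcp_rot: [-1.57, 0.001, -0.128]
force: [0.7, -0.2, -0.4]
grip_width: 0.7
```

send_rows(moves=[{"dx":2.5,"dy":-3.3,"dz":0,"rx":0,"ry":0,"rz":0},{"dx":5,"dy":-6.6,"dz":0,"rx":0,"ry":0,"rz":0},{"dx":7,"dy":-9.9,"dz":0,"rx":0,"ry":0,"rz":0},{"dx":8.4,"dy":-12.2,"dz":0,"rx":0,"ry":0,"rz":0},{"dx":8.4,"dy":-12.2,"dz":-4,"rx":0,"ry":0,"rz":0},{"dx":8.4,"dy":-12.2,"dz":-8,"rx":0,"ry":0,"rz":0},{"dx":8.4,"dy":-12.2,"dz":-12,"rx":0,"ry":0,"rz":0},{"dx":8.4,"dy":-12.2,"dz":-14.5,"rx":0,"ry":0,"rz":0},{"dx":8.4,"dy":-12.2,"dz":-14.5,"rx":0,"ry":0,"rz":0}])

```text
t: 2.85
tcp_pos: [648.9, -285.0, 138.3]
tcp_rot: [-1.564, 0.014, -0.128]
force: [-0.7, 0.6, -0.5]
grip_width: 0.3
```

Run:
```python
from h import *
s=env.state(); print(s['tcp_pos'],s['tcp_rot'],s['t'],loc(s['tcp_pos']))
c=grab('side','s1')['color'][100:260,170:350,::-1]
cv2.imwrite('pics/s1z.png',cv2.resize(c,None,fx=4,fy=3.7))
```

```text
[ 648.92649019 -285.04875362  138.27801709] [-1.56417273  0.01364809 -0.12813272] 2.85 [  10.19356026 -228.11910349]
```

View pics/s1z.png

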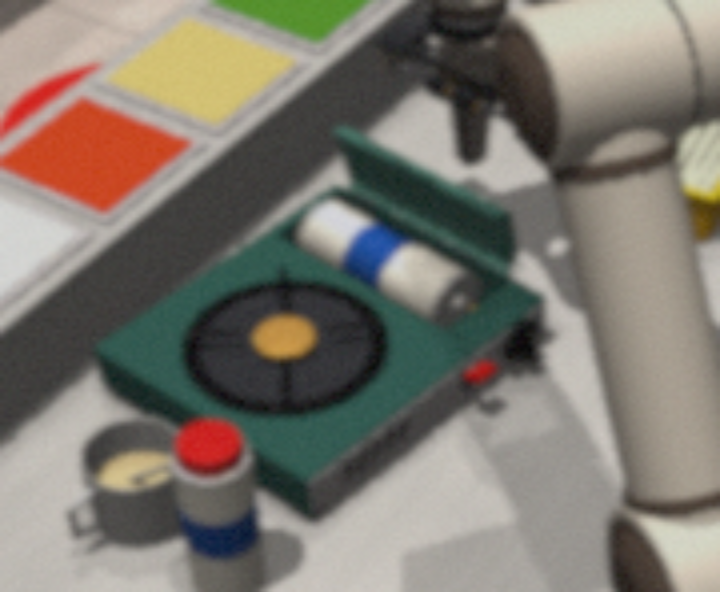

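The closed fingers stand at crop (472,140), outside the upright cover at (430,190), and clear of it. Next I push it over along the arc.

send_rows(moves=[{"dx":0.2,"dy":1.5,"dz":0.2,"rx":0,"ry":0,"rz":0},{"dx":0.4,"dy":3,"dz":0.3,"rx":0,"ry":0,"rz":0},{"dx":0.5,"dy":3.8,"dz":0.3,"rx":0,"ry":0,"rz":0},{"dx":0.6,"dy":4.6,"dz":0.3,"rx":0,"ry":0,"rz":0},{"dx":0.7,"dy":5.4,"dz":0.3,"rx":0,"ry":0,"rz":0},{"dx":0.8,"dy":6.2,"dz":0.2,"rx":0,"ry":0,"rz":0},{"dx":0.9,"dy":7,"dz":0.2,"rx":0,"ry":0,"rz":0},{"dx":1,"dy":7.7,"dz":0,"rx":0,"ry":0,"rz":0},{"dx":1.1,"dy":8.4,"dz":-0.3,"rx":0,"ry":0,"rz":0},{"dx":1.2,"dy":9,"dz":-0.6,"rx":0,"ry":0,"rz":0},{"dx":1.3,"dy":9.5,"dz":-1,"rx":0,"ry":0,"rz":0},{"dx":1.3,"dy":9.5,"dz":-1,"rx":0,"ry":0,"rz":0}])

```text
t: 3.9
tcp_pos: [665.7, -191.0, 135.8]
tcp_rot: [-1.569, 0.003, -0.127]
force: [0.3, 0.4, 0.6]
grip_width: 0.5
```

Run:
```python
from h import *
s=env.state(); print(s['tcp_pos'],s['force'],s['t'],loc(s['tcp_pos']))
c=grab('side','s2')['color'][100:260,170:350,::-1]
cv2.imwrite('pics/s2z.png',cv2.resize(c,None,fx=4,fy=3.7))
```

```text
[ 665.69565463 -190.96595879  135.82219879] [0.27769729 0.40249155 0.60971557] 3.9 [  14.78890932 -132.6640883 ]
```

View pics/s2z.png

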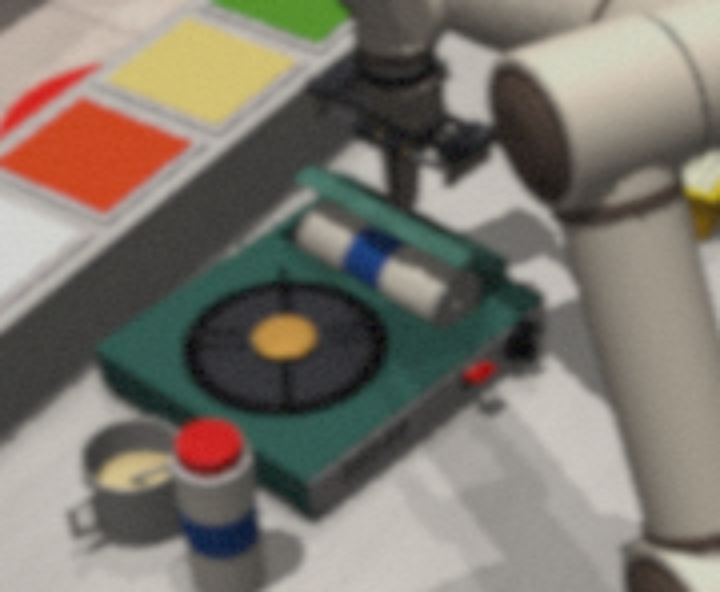

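The cover is about half over, following the fingers, and the stove has not moved.

send_rows(moves=[{"dx":0.1,"dy":0.6,"dz":-0.5,"rx":0,"ry":0,"rz":0},{"dx":0.15,"dy":1.2,"dz":-1,"rx":0,"ry":0,"rz":0},{"dx":0.2,"dy":1.7,"dz":-1.5,"rx":0,"ry":0,"rz":0},{"dx":0.2,"dy":2.2,"dz":-1.9,"rx":0,"ry":0,"rz":0},{"dx":0.3,"dy":2.7,"dz":-2.4,"rx":0,"ry":0,"rz":0},{"dx":0.3,"dy":3.1,"dz":-2.9,"rx":0,"ry":0,"rz":0},{"dx":0.35,"dy":3.5,"dz":-3.4,"rx":0,"ry":0,"rz":0},{"dx":0.4,"dy":3.8,"dz":-3.8,"rx":0,"ry":0,"rz":0},{"dx":0.4,"dy":4,"dz":-4.1,"rx":0,"ry":0,"rz":0},{"dx":0.4,"dy":4,"dz":-4.3,"rx":0,"ry":0,"rz":0},{"dx":0.4,"dy":4,"dz":-4.4,"rx":0,"ry":0,"rz":0},{"dx":0.4,"dy":4,"dz":-4.4,"rx":0,"ry":0,"rz":0}])

```text
t: 4.95
tcp_pos: [670.3, -151.9, 94.7]
tcp_rot: [-1.569, 0.001, -0.128]
force: [-3.0, 3.5, 6.1]
grip_width: 0.5
```

send_rows(moves=[{"dx":0,"dy":0,"dz":-0.1,"rx":0,"ry":0,"rz":0},{"dx":0,"dy":0,"dz":-0.2,"rx":0,"ry":0,"rz":0},{"dx":0,"dy":0,"dz":-0.3,"rx":0,"ry":0,"rz":0},{"dx":0,"dy":0,"dz":-0.3,"rx":0,"ry":0,"rz":0}])

```text
t: 5.28
tcp_pos: [670.4, -152.0, 94.6]
tcp_rot: [-1.57, 0.001, -0.128]
force: [-10.1, 5.9, 19.5]
grip_width: 0.4
```

send_rows(moves=[{"dx":0,"dy":0,"dz":0.5,"rx":0,"ry":0,"rz":0},{"dx":0,"dy":0,"dz":4,"rx":0,"ry":0,"rz":0},{"dx":0,"dy":0,"dz":8,"rx":0,"ry":0,"rz":0},{"dx":-3,"dy":0,"dz":10,"rx":0,"ry":0,"rz":0.12},{"dx":-6,"dy":0,"dz":10,"rx":0,"ry":0,"rz":0.24},{"dx":-9,"dy":1,"dz":10,"rx":0,"ry":0,"rz":0.36},{"dx":-12,"dy":2,"dz":10,"rx":0,"ry":0,"rz":0.48},{"dx":-15,"dy":3,"dz":10,"rx":0,"ry":0,"rz":0.6},{"dx":-18,"dy":4,"dz":10,"rx":0,"ry":0,"rz":0.72},{"dx":-21,"dy":5,"dz":10,"rx":0,"ry":0,"rz":0.84},{"dx":-24,"dy":6,"dz":10,"rx":0,"ry":0,"rz":0.96},{"dx":-27,"dy":7,"dz":10,"rx":0,"ry":0,"rz":1.08}])

```text
t: 6.28
tcp_pos: [398.9, -82.2, 190.3]
tcp_rot: [-1.571, -0.0, 0.958]
force: [0.3, -0.5, 1.2]
grip_width: 0.4
```

Run:
```python
from h import *
s=env.state(); print(s['tcp_pos'],s['force'],s['t'],s['joint_pos'])
d=grab('side','s3');c=d['color'][100:260,170:350,::-1]
e=grab('top','t3');c2=e['color'][110:225,235:365,::-1]
cv2.imwrite('pics/s3z.png',np.hstack([cv2.resize(c,(400,400)),cv2.resize(c2,(400,400))]))
for n in(d,e):
    c=n['color'];h=cv2.cvtColor(c,cv2.COLOR_RGB2HSV);W=pts(n)
    L=(W[...,:2]-CS)@RS
    red=((h[...,0]<8)|(h[...,0]>172))&(h[...,1]>150)&(h[...,2]>80)&(W[...,0]>480)&(W[...,0]<530)&(abs(W[...,1]+82)<40)&(W[...,2]>30)
    print('red',red.sum(),np.round(W[red].mean(0),1),np.round(W[red].min(0)),np.round(W[red].max(0)))
    g=(h[...,0]>70)&(h[...,0]<98)&(h[...,1]>70)
    for a,b in((-160,-140),(-140,-120),(-120,-100),(-100,-80),(-75,-65)):
        k=g&(L[...,1]>a)&(L[...,1]<b)&(L[...,0]>-85)&(L[...,0]<110); print(a,b,k.sum(),np.round(np.nanmedian(W[k][:,2]),1) if k.any() else '')
    k=g&(abs(W[...,2]-68)<6)&(abs(L[...,0])<160)&(abs(L[...,1])<185)
    print(cv2.minAreaRect(W[k][:,:2].astype(np.float32)))
```

```text
[398.87648914 -82.18213257 190.26115195] [ 0.2916174  -0.5067623   1.19219162] 6.2833 [-5.02127449e-01 -2.76667021e-01  2.07723840e+00  1.24991034e-04
  1.34109347e+00 -1.46007039e+00]
red 28 [503.9 -80.3  64.5] [ 493. -120.   33.] [519. -65.  72.]
-160 -140 56 84.2
-140 -120 176 86.4
-120 -100 179 86.2
-100 -80 209 85.2
-75 -65 94 74.4
((665.7078857421875, -50.77960205078125), (337.9855041503906, 282.72357177734375), 81.4256820678711)<stdin>:10: RuntimeWarning: Mean of empty slice.
  ret = um.true_divide(
Traceback (most recent call last):
ValueError: zero-size array to reduction operation minimum which has no identity
```

View pics/s3z.png

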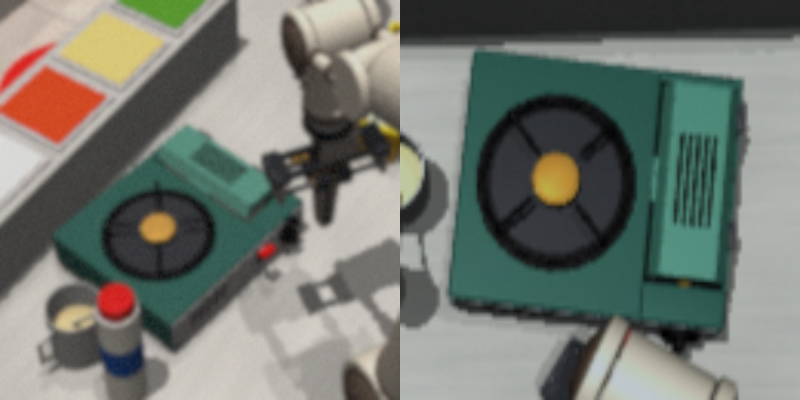

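send_rows(moves=[{"dx":0,"dy":0,"dz":0,"rx":0,"ry":0,"rz":0.12},{"dx":3,"dy":0,"dz":0,"rx":0,"ry":0,"rz":0.24},{"dx":6,"dy":0,"dz":0,"rx":0,"ry":0,"rz":0.36},{"dx":9,"dy":0,"dz":-2,"rx":0,"ry":0,"rz":0.49},{"dx":10,"dy":-0.3,"dz":-5,"rx":0,"ry":0,"rz":0.49},{"dx":10,"dy":-0.3,"dz":-8,"rx":0,"ry":0,"rz":0.49},{"dx":10,"dy":-0.3,"dz":-9,"rx":0,"ry":0,"rz":0.49},{"dx":10,"dy":-0.3,"dz":-9,"rx":0,"ry":0,"rz":0.49},{"dx":10,"dy":-0.3,"dz":-9,"rx":0,"ry":0,"rz":0.49}])

```text
t: 7.13
tcp_pos: [500.5, -85.9, 101.0]
tcp_rot: [-1.571, -0.0, 1.441]
force: [-0.3, 0.3, 0.8]
grip_width: 0.4
```

Run:
```python
from h import *
s=env.state(); print(s['tcp_pos'],s['tcp_rot'],s['force'],s['t'],loc(s['tcp_pos']))
c=grab('side','s4')['color'][150:230,240:330,::-1]
cv2.imwrite('pics/s4z.png',cv2.resize(c,None,fx=7,fy=7,interpolation=cv2.INTER_CUBIC))
```

```text
[500.49352484 -85.88392438 100.96601447] [-1.57058795e+00 -9.53730428e-05  1.44120803e+00] [-0.31164896  0.2638746   0.82015837] 7.1333 [-162.49894488  -49.57982749]
```

View pics/s4z.png

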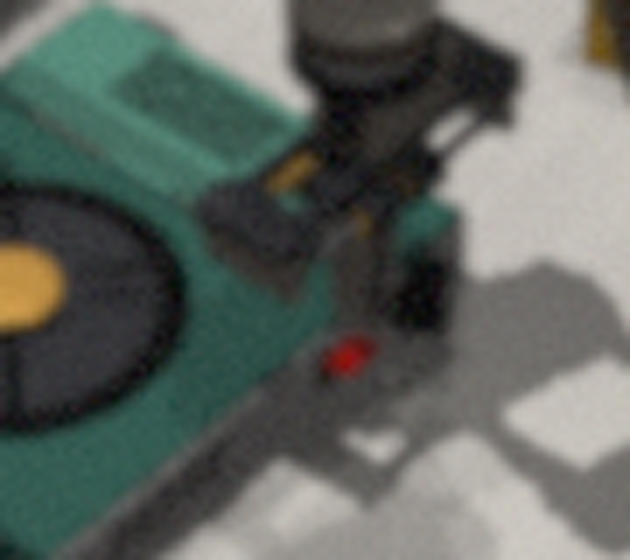

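The fingertips hang above the red cap at crop (348,355), clear of the knob at (415,290). Next I shift y by +4 mm and push straight down.

send_rows(moves=[{"dx":0.1,"dy":0.4,"dz":-0.5,"rx":0,"ry":0,"rz":0},{"dx":0.1,"dy":0.4,"dz":-1.3,"rx":0,"ry":0,"rz":0},{"dx":0.1,"dy":0.4,"dz":-2,"rx":0,"ry":0,"rz":0},{"dx":0.1,"dy":0.4,"dz":-2.5,"rx":0,"ry":0,"rz":0},{"dx":0.1,"dy":0.4,"dz":-3,"rx":0,"ry":0,"rz":0},{"dx":0.1,"dy":0.4,"dz":-3.5,"rx":0,"ry":0,"rz":0},{"dx":0.1,"dy":0.4,"dz":-3.5,"rx":0,"ry":0,"rz":0}])

```text
t: 7.77
tcp_pos: [500.0, -81.5, 64.6]
tcp_rot: [-1.568, -0.0, 1.442]
force: [-2.9, -0.3, 2.9]
grip_width: 0.3
```

send_rows(moves=[{"dx":0,"dy":0,"dz":-0.5,"rx":0,"ry":0,"rz":0},{"dx":0,"dy":0,"dz":-1,"rx":0,"ry":0,"rz":0},{"dx":0,"dy":0,"dz":-1.4,"rx":0,"ry":0,"rz":0},{"dx":0,"dy":0,"dz":-1.8,"rx":0,"ry":0,"rz":0},{"dx":0,"dy":0,"dz":-2.2,"rx":0,"ry":0,"rz":0},{"dx":0,"dy":0,"dz":-2.5,"rx":0,"ry":0,"rz":0},{"dx":0,"dy":0,"dz":-2.5,"rx":0,"ry":0,"rz":0}])

```text
t: 8.35
tcp_pos: [501.7, -81.8, 41.5]
tcp_rot: [-1.571, -0.0, 1.442]
force: [-4.6, 1.5, 10.2]
grip_width: 0.6
```

send_rows(moves=[{"dx":0,"dy":0,"dz":-0.1,"rx":0,"ry":0,"rz":0},{"dx":0,"dy":0,"dz":-0.2,"rx":0,"ry":0,"rz":0},{"dx":0,"dy":0,"dz":-0.2,"rx":0,"ry":0,"rz":0}])

```text
t: 8.6
tcp_pos: [501.9, -81.9, 41.0]
tcp_rot: [-1.571, 0.0, 1.443]
force: [-9.5, 3.3, 21.7]
grip_width: 0.5
```

send_rows(moves=[{"dx":-0.1,"dy":0,"dz":0.6,"rx":0,"ry":0,"rz":0},{"dx":-0.3,"dy":0,"dz":2,"rx":0,"ry":0,"rz":0},{"dx":-1,"dy":0,"dz":5,"rx":0,"ry":0,"rz":0},{"dx":-3,"dy":2,"dz":8,"rx":0,"ry":0,"rz":0},{"dx":-5,"dy":5,"dz":11,"rx":0,"ry":0,"rz":0},{"dx":-7,"dy":8,"dz":14,"rx":0,"ry":0,"rz":0},{"dx":-9,"dy":12,"dz":15,"rx":0,"ry":0,"rz":0},{"dx":-9,"dy":16,"dz":15,"rx":0,"ry":0,"rz":0},{"dx":-9,"dy":20,"dz":15,"rx":0,"ry":0,"rz":0},{"dx":-9,"dy":24,"dz":15,"rx":0,"ry":0,"rz":0},{"dx":-9,"dy":28,"dz":15,"rx":0,"ry":0,"rz":0},{"dx":-9,"dy":28,"dz":15,"rx":0,"ry":0,"rz":0}])

```text
t: 9.6
tcp_pos: [410.3, 203.7, 188.7]
tcp_rot: [-1.571, -0.003, 1.448]
force: [-0.1, 0.1, 0.3]
grip_width: 0.1
```

Run:
```python
from h import *
s=env.state(); print(s['tcp_pos'],s['force'],s['t'])
D=[grab('side','s5'),grab('top','t5')]
cv2.imwrite('pics/s5z.png',np.hstack([cv2.resize(D[0]['color'][120:245,180:320,::-1],(400,400)),cv2.resize(D[1]['color'][110:225,235:365,::-1],(400,400))]))
for n in D:
    c=n['color'];h=cv2.cvtColor(c,cv2.COLOR_RGB2HSV);W=pts(n); L=(W[...,:2]-CS)@RS
    red=((h[...,0]<8)|(h[...,0]>172))&(h[...,1]>150)&(h[...,2]>60)&(W[...,0]>470)&(W[...,0]<530)&(abs(W[...,1]+82)<40)
    print('red',red.sum(),np.round(np.median(W[red],0),1) if red.any() else '')
    g=(h[...,0]>70)&(h[...,0]<98)&(h[...,1]>70)
    for a,b in((-160,-140),(-140,-120),(-120,-100),(-100,-80),(-75,-65)):
        k=g&(L[...,1]>a)&(L[...,1]<b)&(L[...,0]>-85)&(L[...,0]<110); print(a,b,k.sum(),np.round(np.nanmedian(W[k][:,2]),1) if k.any() else '')
    k=g&(abs(W[...,2]-68)<6)&(abs(L[...,0])<160)&(abs(L[...,1])<185)
    print(cv2.minAreaRect(W[k][:,:2].astype(np.float32)))
```

```text
[410.34102994 203.66111206 188.68113541] [-0.12472461  0.05683814  0.2676314 ] 9.6
red 10 [500.4 -82.9  28.1]
-160 -140 8 87.6
-140 -120 36 86.1
-120 -100 17 86.3
-100 -80 8 85.4
-75 -65 6 75.9
((673.2044677734375, -19.49462890625), (267.7765197753906, 276.4491271972656), 82.35664367675781)
red 31 [503.9 -83.9  31.4]
-160 -140 264 85.3
-140 -120 276 87.2
-120 -100 281 87.1
-100 -80 287 86.4
-75 -65 136 70.2
((662.4329833984375, -57.89154052734375), (335.2529296875, 286.8427734375), 82.80704498291016)
```

View pics/s5z.png

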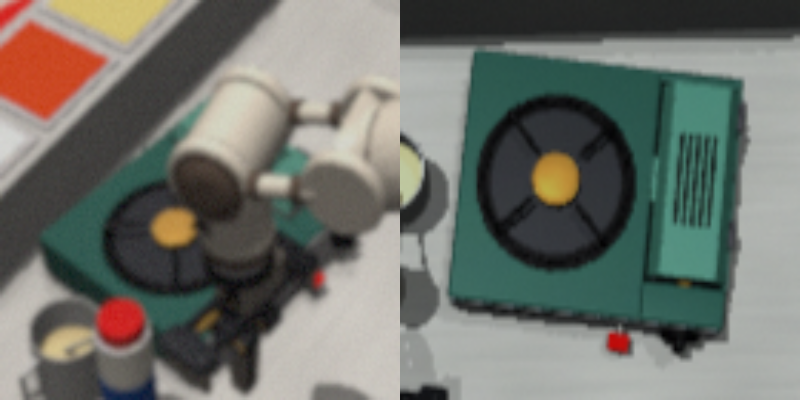

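Run:
```python
from h import *
print(env.finish_job())
```

```text
the job is handed in; nothing more can be done
None
```

I shut the bay cover first, then pushed the red lock lever down. The job was handed in at about 9.7 s, with the arm clear of everything.

- **Cover:** I pushed it over and down with closed fingers until it stopped hard, at about 20 N. After I let go, its top measured 85–87 mm above the counter in both views, against 86 mm when shut.
- **Lever:** I pushed it to its stop, at about 22 N. After the arm backed off, the cap stayed down, at about 31 mm in the top view and 28 mm in the side view. It should be 31 mm when down and 66 mm when up.
- **Stove:** It looked unmoved in the top pictures before and after the lever push. The fitted outline in that view came out at yaw −7.2° as at the start. Its centre was within about 1 mm in y but 5–6 mm off in x. I put that down to front-panel pixels in the later mask, which came out 11 mm deeper than at the start.
- **Side view at the end:** The arm hid part of the stove, so I did not use that view's outline fit.
- **Knob and other things:** The fingers stayed clear of the knob, but I did not measure its angle. I planned no contact with the other things on the counter and did not measure their positions afterwards. The force reading was near zero at the end.

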